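# Find room for the salt on the crowded chopping board

## Robot

A 7-joint arm with a two-finger parallel gripper is mounted at the origin on a cart in front of the work surface, level with it; the furniture and walls round the work are solid. World frame = base frame: x ahead of the robot, y to its left, z up, the work surface at z = 0. Lengths are in m, angles in rad, forces in N, time in s.
With the tool pointing down it reaches from about 0.425 to 0.875 m from the base axis. Payload 8.4 kg.
Tool frame: the origin (TCP) lies on the centre line of the jaws, within the pads' length; the fingertips stand 8 mm ahead of it and the grasp point (between the pads) lies 11 mm behind it; z points along the fingers, y is the line along which they close (so a half turn about z gives the same grasp; the last joint's range is limited). The gripper opens to 85 mm and grips with 20 to 120 N. Pads are 22 mm wide; open, the fingers measure 114 mm over their backs; the gripper's body (76 mm by 85 mm) begins 54 mm behind the grasp point. The pads swing forward as they close: fully open they stand 13 mm farther back than shut.
Start: joints at [1.225, 0.333, 0.04, 1.465, -0.013, 1.343, -0.059], TCP at [0.159, -0.63, 0.239] pointing down, gripper open.
Joint ranges: [-2.58, 2.58], [-0.38, 2.09], [-1.3, 1.39], [0.25, 2.4], [-1.5, 4.64], [0.08, 2.09], [-2.65, 2.65]. Speed limits (rad/s): [2.22, 2.22, 2.79, 2.79, 3.14, 3.14, 3.14].

## Interface

Orientations are given as a unit quaternion [x, y, z, w].
In Python, from workcell import env gives the robot as it stands. The module is installed in compiled form; this text tells all that it offers.
- The arm moves only by the shell command python3 -m jog 'ROWS' [FORCE]. ROWS is text: rows parted by semicolons, each of 5 numbers parted by spaces: the shift along the tool's x, y, z in m, then the turn about the tool's z in degrees, then the closure, from 0 (fully open) to 1 (shut). In form: x y z roll grip; .... A call has 1 to 20 rows; each row is the pose to reach, as a shift and turn from the pose commanded when the call began, along the tool's axes at that moment; what a row does not reach only later rows make up. A row lasts 1/10 s, in which the tool goes at most 50 mm and 8.59 degrees, less where a joint would pass 70% of its speed; a pose out of reach is approached as far as the arm can. A call with a gripper value outside its range is refused whole. The fingers move at their own pace and stop on an object; FORCE is the grip in N (left out, the last holds). Time passes only in rows, so rows that repeat a pose let the fingers close. It gives the time, the measured TCP pose, the force, the opening and the grip force at its end, in the units of the state.
- env.get_state(): the state, without advancing time (a new reading comes with each control period).
- env.capture(name): name is "side" or "top" or "wrist"; returns a dict with "frame" (480x640x3 uint8, blue, green, red), "mtx" (3x3 intrinsics, pixels), "rvec" (rotation vector, rad) and "tvec" (3), from world to camera coordinates, as OpenCV has them. Camera axes: x right, y down, z forward; pixel columns grow to the right and rows downward; lengths in m; the calibration is good to about 2 mm. A picture is of the moment at which its call begins. There is no depth.
- env.close_job(): hands the job in; it is judged then, once.
The state is a dict: "t": time; "joint_positions": joint angles; "joint_vel": joint speeds; "effort": joint torques, N m; "tool_pos": TCP position; "eef_rot": TCP orientation; "contact_force": force on the tool from outside, world axes, zero at the start; "torque": the same for the moment, N m; "finger_gap": finger opening in m; "gripper_force": force on a finger pad.
Only numpy, scipy, OpenCV 4.12 (cv2) and the standard library are available. Lean on these libraries where they do the work, as an engineer would, in place of code of your own. Each camera call takes 0.05 s, during which the arm holds its last target. There are 200 camera calls.

## Task

The ingredients for a sauce are being gathered on the wooden chopping board. Pick up the salt shaker and set it down, without dropping it, standing upright on a free spot of the board: its whole foot flat on the board (not on the spoon or the peeler), and at least a finger's breadth (15 mm) of clear space between it and both the bowl and the tin. Do not touch or shift the bowl or the tin.

Things in the scene. Friction and masses are not known exactly. Their poses are not given: they have to be found in the camera images.
- salt_center (a point): Centre of the salt shaker, 45 mm above its underside, on its axis. The shaker is a small clear glass cylinder of grey salt with a dull grey domed, perforated cap: 44 mm in diameter up to 74 mm high, the cap 34 mm in diameter, 90 mm tall in all, 0.1 kg. It stands upright on the worktop to the right of the board, beside a spice jar (dark lid, 105 mm tall) and a garlic bulb, which are not needed; which of the three stands where varies. z is its axis, up.
- board: Brown wooden chopping board, fixed: 230 mm along its x (away from the robot at yaw 0), 340 mm along its y, 21 mm thick; origin at the centre of its underside, z up. Fixed on it lie a wooden spoon along the near edge (within x = -114 to -66 mm, most of the length, 14 mm high) and a black peeler along the far edge (x = 85 to 111, y = -85 to 85 mm, 18 mm high); free spots lie between them.
- bowl: The purple round bowl standing loose on the board, 126 mm in diameter at the rim, 61 mm tall, empty. Bowl and tin stand in a row along the board's y and leave one of three places (an end or the middle) free. Origin at the centre of its underside (on the board's top), z up.
- tin: The round food tin standing loose on the board, 75 mm in diameter, 58 mm tall. Origin at the centre of its underside (on the board's top), z up.
Mind the look-alikes: they are no part of the job. What is shaped like the tin but green or red is not meant.

How it is judged:
At the end, for the whole second after the job is handed in: The salt shaker stands on the board, upright within 10 degrees and at rest, its whole foot on the board (within 2 mm), at least 10 mm of clear space between it and both the bowl and the tin; bowl and tin are within 10 mm of where they were (x of salt_center in the frame of board between -0.095 and 0.095 m and y of salt_center in the frame of board between -0.15 and 0.15 m and z of salt_center in the frame of board between 0.06 and 0.072 m and angle between salt_center's own z axis and vertical below 0.17 rad and horizontal distance between salt_center and bowl above 0.095 m and horizontal distance between salt_center and tin above 0.07 m and distance of each of bowl, tin from where it was at the start of the episode below 0.01 m and linear speed of salt_shaker below 0.02 m/s); the robot touches nothing.
It fails at once if the bowl is touched with more than 1 N, or shifted by more than 10 mm (contact force between any of salt_shaker, the arm, the fingers and bowl above 1 N or distance of bowl from where it was at the start of the episode above 0.01 m).
It fails at once if the tin is touched with more than 1 N, or shifted by more than 10 mm (contact force between any of salt_shaker, the arm, the fingers and tin above 1 N or distance of tin from where it was at the start of the episode above 0.01 m).
It fails at once if the salt shaker is dropped or thrown: it moves faster than 0.6 m/s (a fall of about 20 mm) without being held (linear speed of salt_shaker above 0.6 m/s and contact force between the fingers and salt_shaker below 0.05 N).
It also fails if it takes over 42 s, if anything falls off the work surface, if the arm or the gripper's body presses on something with over 40 N, if the wrist force passes 120 N, or if a joint passes its speed limit or range.

## Working session

There is one attempt and no reset: what is moved stays moved. The work goes in short steps, Python scripts to look and compute and a shell command to move; the robot and the scene stay as the last step left them, time stands still between calls to the robot, and variables do not carry over. Pictures are saved under pics/ and viewed, at most 10 in all, crops included, and the job is handed in when it is done.

```bash
mkdir -p pics; cat > h.py <<'E'
import numpy as np,cv2
from workcell import env
def ray(c,u,v):
    R=cv2.Rodrigues(np.array(c["rvec"],float))[0];t=np.array(c["tvec"],float).reshape(3)
    d=R.T@np.append(cv2.undistortPoints(np.array([[[u,v]]],float),np.array(c["mtx"],float),None)[0,0],1)
    return -R.T@t,d
def onz(c,u,v,z):
    o,d=ray(c,u,v);return o+d*(z-o[2])/d[2]
def proj(c,p):
    return cv2.projectPoints(np.array([p],float),np.array(c["rvec"],float),np.array(c["tvec"],float),np.array(c["mtx"],float),None)[0].reshape(2)
E
python3 - <<'E'
from h import *
import pickle
s=env.get_state();print(s["t"],s["tool_pos"],s["eef_rot"],s["finger_gap"])
for n in("top","side"):
    c=env.capture(n);cv2.imwrite(f"pics/{n}0.png",c["frame"]);pickle.dump(c,open(n+".pkl","wb"))
    print(n,ray(c,320,240))
E
```

```text
0.0 [ 0.15865591 -0.62988891  0.2384236 ] [ 9.92397510e-01  1.23071219e-01 -1.55016681e-04 -7.95211513e-04] 0.08560880997138186
top (array([ 0.35390501, -0.14250799,  0.95907229]), array([ 0.12955121,  0.01934453, -0.99139035]))
side (array([0.48644012, 0.59126736, 0.60273319]), array([-0.01847225, -0.79385844, -0.60804523]))
```

View pics/top0.png

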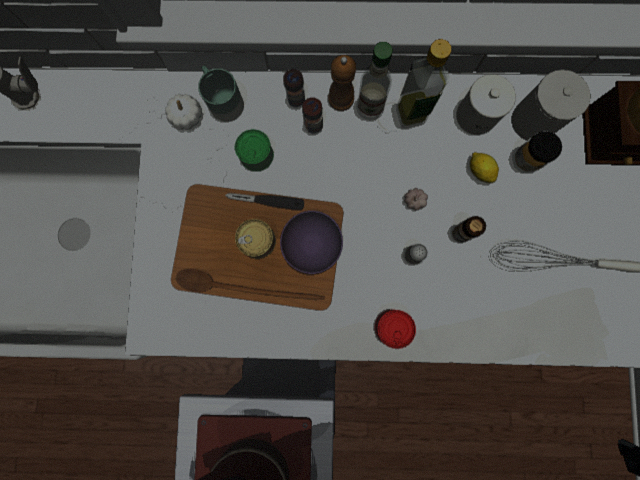

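View pics/side0.png

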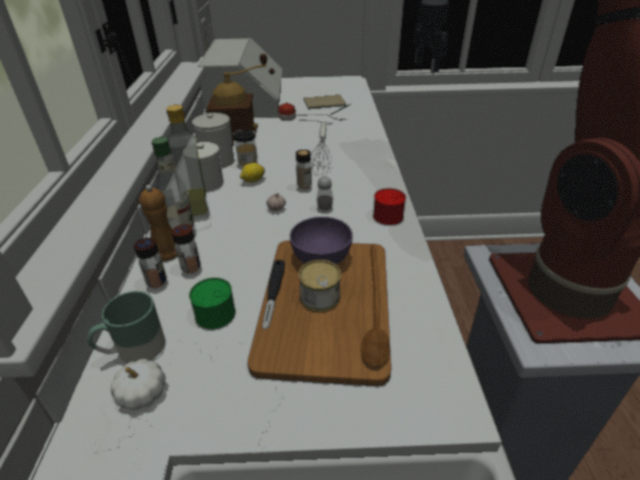

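The top view shows the board at (258,245), the bowl at (312,242) and the tin at (255,239), so the left end, around (205,235), is free.

There are three candidates right of the board in the top view:
- (415,199): lumpy and pinkish, so it is the garlic.
- (470,228): dark lid and taller, so it is the spice jar.
- (415,253): grey domed cap, side view (325,190), so it is the salt shaker.

The green (253,149) and red (396,328) tins are look-alikes. I'll measure and confirm the shaker in a crop.

```bash
python3 - <<'E'
from h import *
import pickle
t=pickle.load(open("top.pkl","rb"));s=pickle.load(open("side.pkl","rb"))
f=t["frame"];hsv=cv2.cvtColor(f,cv2.COLOR_BGR2HSV)
m=cv2.inRange(hsv,(5,90,40),(22,255,255));m[:175]=0;m[315:]=0;m[:,:160]=0;m[:,355:]=0
cs=np.vstack([c for c in cv2.findContours(m,0,1)[0] if cv2.contourArea(c)>300])
r=cv2.minAreaRect(cs);b=cv2.boxPoints(r);P=np.array([onz(t,*q,.021)for q in b]);print("board",r,"\n",P.round(3),P.mean(0))
m=cv2.inRange(hsv,(115,40,20),(160,255,255));m[:,:270]=0;m[:,350:]=0;m[:200]=0;m[285:]=0
c=max(cv2.findContours(m,0,1)[0],key=cv2.contourArea);e=cv2.minEnclosingCircle(c);print("bowl",e,onz(t,*e[0],.082),onz(t,e[0][0]+e[1],e[0][1],.082)-onz(t,*e[0],.082))
g=cv2.cvtColor(f,cv2.COLOR_BGR2GRAY)
print("tin",onz(t,255,238,.079))
# salt: top pixel ray vs side ray
o1,d1=ray(t,417,252);o2,d2=ray(s,325,179)
A=np.stack([d1,-d2],1);k=np.linalg.lstsq(A,o2-o1,rcond=None)[0];print("salt",o1+d1*k[0],o2+d2*k[1])
for q in((415,199,.02),(471,226,.105)):print(onz(t,*q))
a=cv2.resize(f[180:290,370:500],None,fx=3,fy=3,interpolation=2);bb=cv2.resize(s["frame"][140:230,260:350],None,fx=3.667,fy=3.667,interpolation=2)
cc=cv2.resize(f[180:320,160:350],None,fx=2,fy=2)
W=np.zeros((620,740,3),np.uint8);W[:330,:390]=a;W[:330,400:730]=bb[:330,:330];W[335:615,:380]=cc
cv2.imwrite("pics/crop.png",cv2.convertScaleAbs(W[:600],alpha=1.3))
E
```

```text
board ((256.989990234375, 246.06997680664062), (161.50315856933594, 108.18733215332031), 8.13010311126709) 
 [[ 0.369  0.188  0.021]
 [ 0.599  0.17   0.021]
 [ 0.555 -0.175  0.021]
 [ 0.329 -0.146  0.021]] [0.462971   0.00936494 0.021     ]
bowl ((311.1613464355469, 241.86741638183594), 31.446269989013672) [ 0.46447893 -0.10806993  0.082     ] [ 0.00118176 -0.06185388  0.        ]
tin [0.4704568  0.00363632 0.079     ]
salt [ 0.44781456 -0.31421055  0.08816755] [ 0.45100395 -0.31457084  0.0885825 ]
[ 0.56832625 -0.32422406  0.02      ]
[ 0.49800851 -0.41409473  0.105     ]
```

View pics/crop.png

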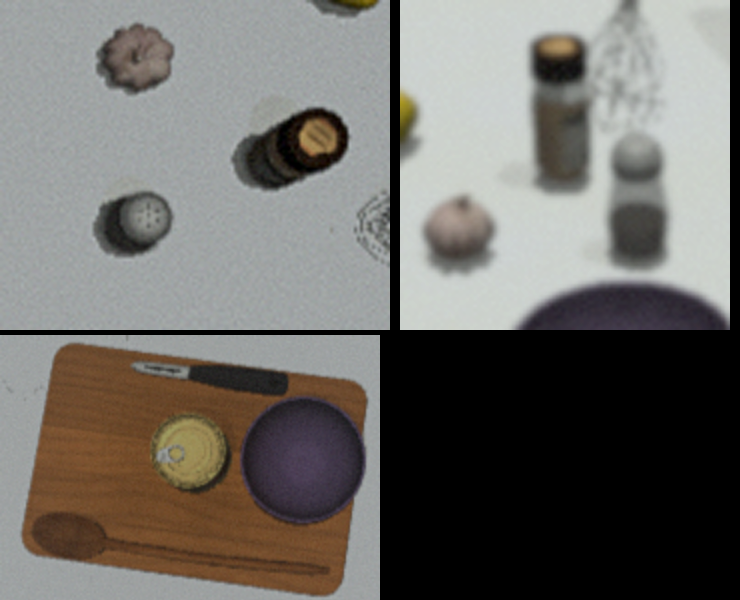

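The crop confirms it: the perforated grey dome cap at top (419,252) is the salt shaker, at about (0.449, -0.317). The left end of the board is free. I'll go above the shaker.

```bash
python3 -m jog '0.04 -0.025 0 0 0; 0.08 -0.05 0 0 0; 0.12 -0.08 0 0 0; 0.16 -0.105 0 0 0; 0.2 -0.13 0 0 0; 0.24 -0.156 0 0 0; 0.28 -0.182 0 0 0; 0.32 -0.208 0 0 0; 0.345 -0.225 0 0 0; 0.358 -0.233 0 0 0; 0.358 -0.233 0 0 0; 0.358 -0.233 0 0 0; 0.358 -0.233 0 0 0' 40
python3 - <<'E'
from h import *
c=env.capture("wrist");cv2.imwrite("pics/w1.png",c["frame"]);s=env.get_state()
print(s["tool_pos"],s["eef_rot"],ray(c,320,240));print(proj(c,[.449,-.317,.09]),proj(c,[.449,-.317,.0]))
import pickle;pickle.dump(c,open("w1.pkl","wb"))
E
```

```text
t: 1.4
tool_pos: [0.4476, -0.3188, 0.2392]
eef_rot: [0.993, 0.122, -0.0, 0.0]
contact_force: [0.6, 0.2, -0.2]
finger_gap: 0.0852
gripper_force: 0.0
[ 0.44769476 -0.31867345  0.23919385] [ 9.92586212e-01  1.21542262e-01 -2.80382929e-04  1.07234069e-04] (array([ 0.51091332, -0.30383177,  0.37360699]), array([-0.24582125, -0.06356336, -0.96725188]))
[316.74315231 227.63169887] [317.31203866 210.37276964]
```

View pics/w1.png

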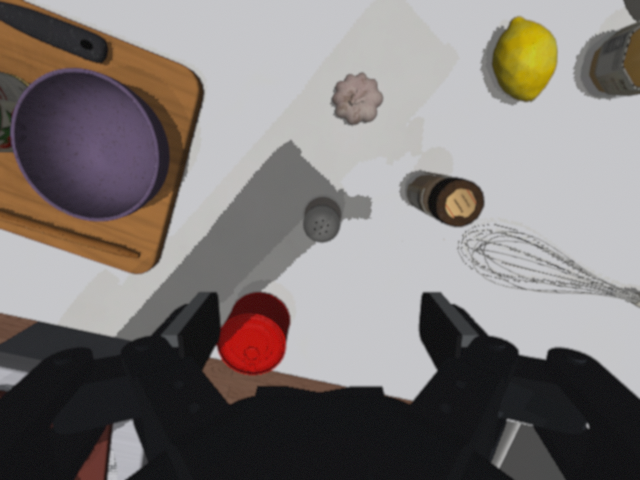

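The shaker cap is at about (322,224), below the jaws and roughly where I predicted. The bowl rim is at about (90,144).

```bash
python3 - <<'E'
from h import *
import pickle
c=pickle.load(open("w1.pkl","rb"));s=env.get_state()
p=onz(c,322,226,.087);q=onz(c,322,214,.035);print(p,q,"bowl",onz(c,90,144,.082))
from scipy.spatial.transform import Rotation as R
print(R.from_quat(s["eef_rot"]).inv().apply(p-s["tool_pos"]))
E
```

```text
[ 0.45089605 -0.32128924  0.087     ] [ 0.4522964  -0.32137258  0.035     ] bowl [ 0.47118607 -0.11470302  0.082     ]
[0.00256424 0.0032889  0.15219286]
```

```bash
python3 -m jog '0.003 0.003 0.03 0 0; 0.003 0.003 0.06 0 0; 0.003 0.003 0.09 0 0; 0.003 0.003 0.115 0 0; 0.003 0.003 0.14 0 0; 0.003 0.003 0.16 0 0; 0.003 0.003 0.18 0 0; 0.003 0.003 0.192 0 0; 0.003 0.003 0.199 0 0; 0.003 0.003 0.199 0 0; 0.003 0.003 0.199 0 0.2; 0.003 0.003 0.199 0 0.3; 0.003 0.003 0.199 0 0.4; 0.003 0.003 0.199 0 0.5; 0.003 0.003 0.199 0 0.6; 0.003 0.003 0.199 0 0.7; 0.003 0.003 0.199 0 0.8; 0.003 0.003 0.199 0 0.8; 0.003 0.003 0.199 0 0.8' 40
```

```text
t: 3.35
tool_pos: [0.4533, -0.3196, 0.0414]
eef_rot: [0.992, 0.123, 0.001, 0.001]
contact_force: [-0.7, -1.0, 5.6]
finger_gap: 0.038
gripper_force: 39.4
```

```bash
python3 - <<'E'
from h import *
c=env.capture("wrist");d=env.capture("side")
W=np.zeros((480,800,3),np.uint8);W[:,:480]=cv2.resize(c["frame"],(480,360))[:360,:].copy().repeat(1,0) if 0 else 0
W[:360,:480]=cv2.resize(c["frame"],(480,360));W[:400,485:800]=cv2.resize(d["frame"][120:220,280:359],(315,400),interpolation=2)
cv2.imwrite("pics/g1.png",W)
s=env.get_state();print(s["finger_gap"],s["gripper_force"],s["contact_force"])
E
```

```text
0.03803039040475658 39.39087646838743 [-1.02803007  1.65383534  6.33885214]
```

View pics/g1.png

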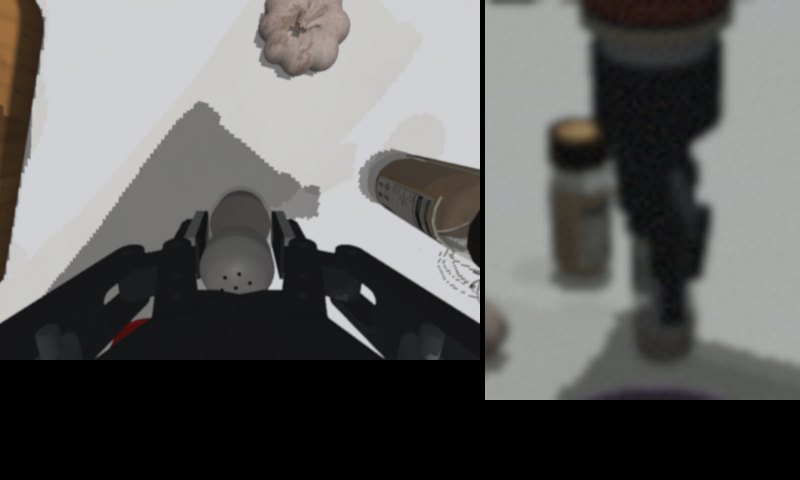

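The shaker sits between the pads with its cap at (237,258), upright and gripped. I'll make a short test lift.

```bash
python3 -m jog '0 0 -0.003 0 0.8; 0 0 -0.006 0 0.8; 0 0 -0.01 0 0.8; 0 0 -0.015 0 0.8; 0 0 -0.015 0 0.8; 0 0 -0.015 0 0.8' 50
python3 - <<'E'
from h import *
c=env.capture("wrist");d=env.capture("side")
W=np.zeros((480,800,3),np.uint8)
W[:360,:480]=cv2.resize(c["frame"],(480,360));W[:400,485:800]=cv2.resize(d["frame"][120:220,280:359],(315,400),interpolation=2)
cv2.imwrite("pics/g2.png",W)
E
```

```text
t: 4.05
tool_pos: [0.4527, -0.3191, 0.0554]
eef_rot: [0.992, 0.123, 0.0, 0.0]
contact_force: [0.0, -0.2, -1.2]
finger_gap: 0.0375
gripper_force: 49.5
```

View pics/g2.png

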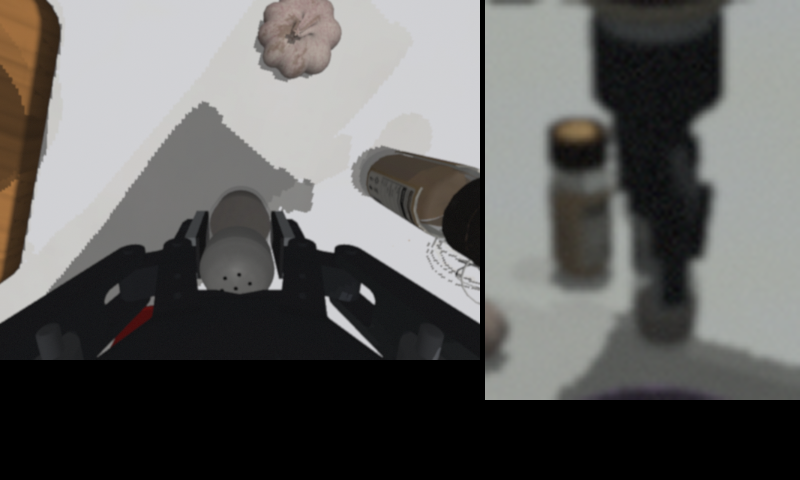

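The shaker is held upright with no slip: the wrist view is unchanged and the load is about 1 N. I'll lift and carry it.

```bash
python3 -m jog '0 0 -0.01 0 0.8; 0 0 -0.025 0 0.8; 0 0 -0.045 0 0.8; 0 0 -0.065 0 0.8; 0 0 -0.085 0 0.8; 0 0 -0.105 0 0.8; 0 0 -0.125 0 0.8; 0 0 -0.14 0 0.8; 0 0 -0.15 0 0.8; 0 0 -0.15 0 0.8; 0 0 -0.15 0 0.8' 50
python3 -m jog '0.004 -0.012 0 0 0.8; 0.01 -0.03 0 0 0.8; 0.017 -0.053 0 0 0.8; 0.025 -0.078 0 0 0.8; 0.033 -0.104 0 0 0.8; 0.042 -0.13 0 0 0.8; 0.05 -0.156 0 0 0.8; 0.058 -0.182 0 0 0.8; 0.067 -0.208 0 0 0.8; 0.075 -0.234 0 0 0.8; 0.083 -0.26 0 0 0.8; 0.092 -0.286 0 0 0.8; 0.1 -0.312 0 0 0.8; 0.108 -0.338 0 0 0.8; 0.117 -0.364 0 0 0.8; 0.124 -0.388 0 0 0.8; 0.13 -0.405 0 0 0.8; 0.134 -0.417 0 0 0.8; 0.134 -0.417 0 0 0.8; 0.134 -0.417 0 0 0.8'
python3 - <<'E'
from h import *
import pickle
c=env.capture("wrist");cv2.imwrite("pics/w2.png",c["frame"]);pickle.dump(c,open("w2.pkl","wb"))
E
```

```text
t: 5.25
tool_pos: [0.4524, -0.319, 0.2049]
eef_rot: [0.992, 0.123, -0.0, -0.0]
contact_force: [-0.1, 0.3, -1.5]
finger_gap: 0.0377
gripper_force: 49.6
t: 7.25
tool_pos: [0.4803, 0.1178, 0.2051]
eef_rot: [0.992, 0.123, -0.0, 0.0]
contact_force: [0.7, -0.2, -1.2]
finger_gap: 0.0376
gripper_force: 49.6
```

View pics/w2.png

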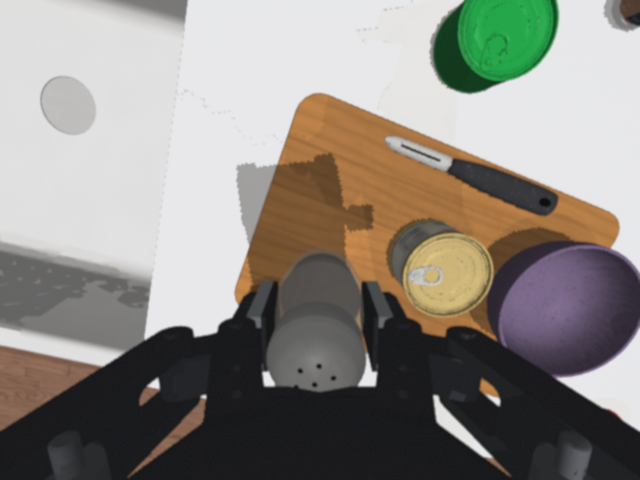

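The wrist view shows the free end below the shaker. The tin lid is at (449,274), the board's left edge runs (299,120)–(240,285), and its far edge (340,100)–(600,206).

```bash
python3 - <<'E'
from h import *
import pickle
c=pickle.load(open("w2.pkl","rb"));print("tin",onz(c,449,274,.079),"bowl",onz(c,570,308,.082))
a,b=onz(c,299,120,.021),onz(c,240,285,.021);f,g=onz(c,340,100,.021),onz(c,600,206,.021)
ex=(a-b)[:2];ex/=np.linalg.norm(ex);e2=(f-g)[:2];e2/=np.linalg.norm(e2);print(ex,e2)
p=np.array([.4803,.1178]);ey=np.array([-ex[1],ex[0]])
print("dist to left edge",(a[:2]-p)@ey,"to far edge",(f[:2]-p)@np.array([e2[1],-e2[0]]))
print("foot?",onz(c,320,253,.16))
E
```

```text
tin [0.4753665  0.00403275 0.079     ] bowl [ 0.47229211 -0.10465947  0.082     ]
[ 0.99166263 -0.12886126] [0.11230092 0.99367424]
dist to left edge 0.05068725817468897 to far edge 0.11020285769775442
foot? [0.49065851 0.11915807 0.16      ]
```

The target is good: 51 mm from the left edge, 110 mm from the far edge and 114 mm from the tin. I'll descend.

```bash
python3 -m jog '0 0 0.01 0 0.8; 0 0 0.025 0 0.8; 0 0 0.045 0 0.8; 0 0 0.065 0 0.8; 0 0 0.085 0 0.8; 0 0 0.1 0 0.8; 0 0 0.115 0 0.8; 0 0 0.125 0 0.8; 0 0 0.132 0 0.8; 0 0 0.136 0 0.8; 0 0 0.138 0 0.8; 0 0 0.138 0 0.8; 0 0 0.138 0 0.8'
python3 -m jog '0 0 0.001 0 0.8; 0 0 0.002 0 0.8; 0 0 0.003 0 0.8; 0 0 0.004 0 0.8; 0 0 0.004 0 0.8; 0 0 0.004 0 0.8'
```

```text
t: 8.6
tool_pos: [0.4811, 0.1182, 0.0678]
eef_rot: [0.992, 0.123, 0.0, -0.0]
contact_force: [0.7, -0.4, -0.1]
finger_gap: 0.0377
gripper_force: 49.6
t: 9.2
tool_pos: [0.4807, 0.1181, 0.0633]
eef_rot: [0.992, 0.123, -0.0, -0.0]
contact_force: [-0.2, -0.3, -0.9]
finger_gap: 0.0375
gripper_force: 49.6
```

```bash
python3 -m jog '0 0 0.0005 0 0.8; 0 0 0.001 0 0.8; 0 0 0.0015 0 0.8; 0 0 0.0015 0 0.8; 0 0 0.0015 0 0.8'
```

```text
t: 9.7
tool_pos: [0.4812, 0.1182, 0.0625]
eef_rot: [0.992, 0.123, 0.0, 0.0]
contact_force: [-1.2, -1.5, 5.3]
finger_gap: 0.0375
gripper_force: 50.6
```

The foot is on the board (5 N contact). I'll open gently.

```bash
python3 -m jog '0 0 0 0 0.55; 0 0 0 0 0.5; 0 0 0 0 0.45; 0 0 0 0 0.4; 0 0 0 0 0.35; 0 0 0 0 0.3; 0 0 0 0 0.25; 0 0 0 0 0.2; 0 0 0 0 0.2; 0 0 0 0 0.2'
python3 - <<'E'
from h import *
c=env.capture("wrist");d=env.capture("side")
W=np.zeros((480,800,3),np.uint8)
W[:360,:480]=cv2.resize(c["frame"],(480,360));W[:400,485:800]=cv2.resize(d["frame"][250:390,260:370],(315,400),interpolation=2)
cv2.imwrite("pics/g3.png",W)
E
```

```text
t: 10.7
tool_pos: [0.4808, 0.118, 0.0619]
eef_rot: [0.992, 0.123, 0.0, -0.0]
contact_force: [0.6, 1.1, 0.7]
finger_gap: 0.0686
gripper_force: 0.0
```

View pics/g3.png

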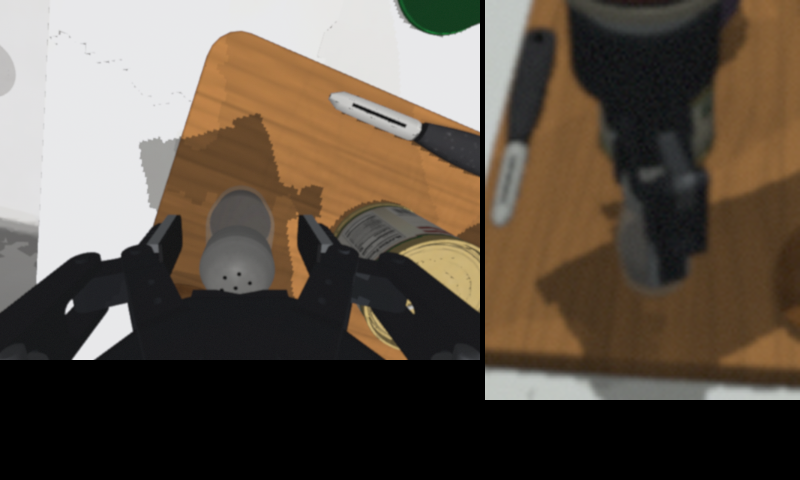

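The shaker stands free between the open pads with its cap at (237,258), and the fingers are clear of the tin. I'll raise the arm and check.

```bash
python3 -m jog '0 0 -0.01 0 0.2; 0 0 -0.025 0 0.2; 0 0 -0.045 0 0.2; 0 0 -0.07 0 0.2; 0 0 -0.095 0 0.2; 0 0 -0.12 0 0.2; 0 0 -0.14 0 0.2; 0 0 -0.15 0 0.2; 0 0 -0.15 0 0.2; 0 0 -0.15 0 0.2'
python3 - <<'E'
from h import *
c=env.capture("wrist");d=env.capture("side")
W=np.zeros((480,800,3),np.uint8)
W[:360,:480]=cv2.resize(c["frame"],(480,360));W[:400,485:800]=cv2.resize(d["frame"][210:390,240:382],(315,400),interpolation=2)
cv2.imwrite("pics/g4.png",W)
print(proj(c,[.481,.118,.111])*.75,proj(c,[.481,.118,.021])*.75)
E
```

```text
t: 11.8
tool_pos: [0.4805, 0.1179, 0.2115]
eef_rot: [0.992, 0.123, -0.0, 0.0]
contact_force: [0.1, 1.0, 0.4]
finger_gap: 0.0684
gripper_force: 0.0
[238.69866321 182.8984907 ] [238.88898544 164.96102252]
```

View pics/g4.png

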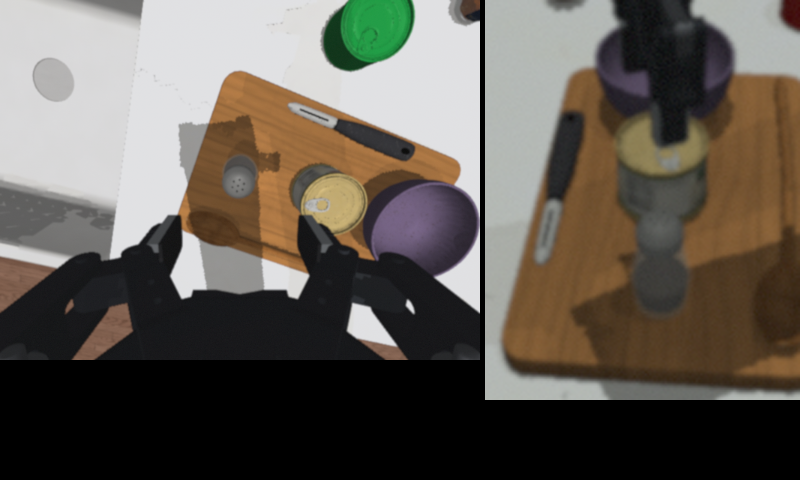

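The shaker stands upright on the board: its cap is at (238,182), within a pixel of the predicted spot. It is clear of the spoon, tin and bowl.

```bash
python3 -c "
from workcell import env
print(env.close_job())"
```

```text
the job is handed in; nothing more can be done
None
```

The salt shaker stands upright on the free left end of the board, about 55 mm clear of the tin and farther from the bowl, and the job is handed in (no verdict was returned).

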